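# Sign three players in on the quiz buzzers

## Robot

A 7-joint arm with a two-finger parallel gripper is mounted at the origin on the work surface. World frame = base frame: x ahead of the robot, y to its left, z up, the work surface at z = 0. Lengths are in m, angles in degrees, forces in N, time in s.
With the tool pointing down it reaches from about 0.425 to 0.875 m from the base axis. Payload 4.7 kg.
Tool frame: the origin (TCP) lies on the centre line of the jaws, within the pads' length; the fingertips stand 19 mm ahead of it and the grasp point (between the pads) is the TCP; z points along the fingers, y is the line along which they close (so a half turn about z gives the same grasp; the last joint's range is limited). The gripper opens to 87 mm and grips with 3 to 60 N. Pads are 19 mm wide; open, the fingers measure 117 mm over their backs; the gripper's body (75 mm by 190 mm) begins 51 mm behind the grasp point.
Start: joints at [69.563, 18.392, -4.016, 83.108, 1.295, 78.541, -3.26], TCP at [0.236, -0.606, 0.242] pointing down, gripper open.
Joint ranges: [-163.93, 163.93], [-17.29, 119.83], [-79.2, 71.16], [3.27, 140.29], [-89.18, 269.18], [5.43, 117.66], [-154.24, 154.24]. Speed limits (degrees/s): [147.25, 147.25, 180, 180, 180, 180, 180].

## Interface

Orientations are given as [roll, pitch, yaw] about the fixed x, y, z axes, in that order (R = Rz(yaw) Ry(pitch) Rx(roll)).
In Python, from cell import env, imaging gives the robot as it stands.
- The arm moves only by the shell command python3 -m crank 'ROWS' [OPENING] [FORCE]. ROWS is JSON, a list of rows, each an object of numbers: "x", "y", "z": the shift along the tool's x, y, z in m; "turn": the turn about the tool's z in rad. In form: [{"x": .., "y": .., "z": .., "turn": ..}, ...]. A call has 1 to 12 rows; each row is the pose to reach, as a shift and turn from the pose commanded when the call began, along the tool's axes at that moment; what a row does not reach only later rows make up. A row lasts 1/8 s, in which the tool goes at most 62.5 mm and 10.7 degrees, less where a joint would pass 70% of its speed; a pose out of reach is approached as far as the arm can. A call with a gripper value outside its range is refused whole. OPENING is the finger opening in m, from 0 to 0.087, set as the call begins (- or left out, the last holds). The fingers move at their own pace and stop on an object; FORCE is the grip in N (left out, the last holds). Time passes only in rows, so rows that repeat a pose let the fingers close. It gives the time, the measured TCP pose, the force, the opening and the grip force at its end, in the units of the state.
- env.get_obs(): the state, without advancing time (a new reading comes with each control period).
- imaging.read_camera(name): name is "scene" or "top" or "wrist"; returns the picture (400x640x3 uint8, red, green, blue); there is no depth.
- imaging.get_calibration(name): a dict with "camera_matrix" (3x3 intrinsics, pixels), "position" and "attitude" of the camera in the world. Camera axes: x right, y up, looking along -z (the intrinsics and any distortion apply to the point x, -y, -z); pixel columns grow to the right and rows downward; lengths in m; the calibration is good to about 2 mm. A picture is of the moment at which its call begins: read the wrist's pose just before it. get_calibration takes no time and is no camera call; for the wrist camera it gives the pose at the moment of the call.
- env.sign_off(): hands the job in; it is judged then, once.
The state is a dict: "time_s": time; "qpos": joint angles; "joint_velocities": joint speeds; "effort": joint torques, N m; "tool_pos": TCP position; "tool_rot": TCP orientation; "force": force on the tool from outside, world axes, zero at the start; "wrist_torque": the same for the moment, N m; "grip_width": finger opening in m; "grasp_force": force on a finger pad.
Only numpy, scipy, OpenCV 4.12 (cv2) and the standard library are available. Lean on these libraries where they do the work, as an engineer would, in place of code of your own. Each camera call takes 0.05 s, during which the arm holds its last target. There are 200 camera calls.

## Task

Sign in the players for the quiz game on the shop's demonstration table: with the fingertips, lightly press the cap of the red buzzer all the way down, then the yellow one, then the blue one; each cap stays down by itself. Leave the green buzzer up, because nobody plays green. Do not lift the buzzers or push them about, and leave the other game pieces where they stand.

Things in the scene. Friction and masses are not known exactly. Their poses are not given: they have to be found in the camera images.
- red_buzzer: red quiz buzzer: loose round white housing, 64 mm wide, 40 mm tall, 0.2 to 0.35 kg, with a red cap on top. Origin: centre of its underside; z up.
- red_top (a point): centre of the flat top of the red cap. The cap is 48 mm wide (flat part 42 mm); fully up its top stands 62 mm above the table (22 mm proud of the housing), fully down 50 mm. This point moves with the cap.
- red_cap (a joint): how far the red cap is pressed, in m: 0 fully up, 0.012 against its stop. It starts up (0 to 0.002). It slides down under a steady push of about 3 N, and stays where it is left. The stop is a rubber cushion: pushed on past it, the cap gives about 1 mm more for each 3 N and springs back that little; more than 25 N is too hard.
- yellow_buzzer: yellow quiz buzzer: loose round white housing, 64 mm wide, 40 mm tall, 0.2 to 0.35 kg, with a yellow cap on top. Origin: centre of its underside; z up.
- yellow_top (a point): centre of the flat top of the yellow cap. The cap is 48 mm wide (flat part 42 mm); fully up its top stands 62 mm above the table (22 mm proud of the housing), fully down 50 mm. This point moves with the cap.
- yellow_cap (a joint): how far the yellow cap is pressed, in m: 0 fully up, 0.012 against its stop. It starts up (0 to 0.002). It slides down under a steady push of about 3 N, and stays where it is left. The stop is a rubber cushion: pushed on past it, the cap gives about 1 mm more for each 3 N and springs back that little; more than 25 N is too hard.
- blue_buzzer: blue quiz buzzer: loose round white housing, 64 mm wide, 40 mm tall, 0.2 to 0.35 kg, with a blue cap on top. Origin: centre of its underside; z up.
- blue_top (a point): centre of the flat top of the blue cap. The cap is 48 mm wide (flat part 42 mm); fully up its top stands 62 mm above the table (22 mm proud of the housing), fully down 50 mm. This point moves with the cap.
- blue_cap (a joint): how far the blue cap is pressed, in m: 0 fully up, 0.012 against its stop. It starts up (0 to 0.002). It slides down under a steady push of about 3 N, and stays where it is left. The stop is a rubber cushion: pushed on past it, the cap gives about 1 mm more for each 3 N and springs back that little; more than 25 N is too hard.
- green_buzzer: green quiz buzzer: loose round white housing, 64 mm wide, 40 mm tall, 0.2 to 0.35 kg, with a green cap on top. Origin: centre of its underside; z up.
- green_top (a point): centre of the flat top of the green cap. The cap is 48 mm wide (flat part 42 mm); fully up its top stands 62 mm above the table (22 mm proud of the housing), fully down 50 mm. This point moves with the cap.
- green_cap (a joint): how far the green cap is pressed, in m: 0 fully up, 0.012 against its stop. It starts up (0 to 0.002). It slides down under a steady push of about 3 N, and stays where it is left. The stop is a rubber cushion: pushed on past it, the cap gives about 1 mm more for each 3 N and springs back that little; more than 25 N is too hard.
- pawn_wood: pale wooden pawn, 24 mm wide, 54 mm tall, loose; to be left alone. Origin: centre of its underside.
- pawn_dark: dark wooden pawn, 24 mm wide, 54 mm tall, loose; to be left alone. Origin: centre of its underside.
- die: white die, 20 mm cube, loose; to be left alone. Origin: centre of its underside.
- dice_cup: orange open dice cup, 72 mm wide, 85 mm tall, loose; to be left alone. Origin: centre of its underside.
- card_pack: black pack of cards lying flat, 65 x 95 x 30 mm, loose; to be left alone. Origin: centre of its underside.
- game_tin: round white and steel tin, 60 mm wide, 75 mm tall, loose; to be left alone. Origin: centre of its underside.
- hub: black quiz hub, a flat box 90 x 180 x 33 mm, fixed to the table beyond the buzzers; not used. (Piles of boxed games up to 180 mm tall stand farther out, over 60 mm clear of the buzzers, at the left, right and far edges of the table.) Origin: centre of its underside.

How it is judged:
By the outcome, as a careful person would: the job done as asked, in the order asked, and still so for the second after the job is handed in, with the robot touching nothing.
It also fails if it takes over 43 s, if anything falls off the work surface, if the arm or the gripper's body presses on something with over 40 N, if the wrist force passes 120 N, or if a joint passes its speed limit or range.

## Working session

There is one attempt and no reset: what is moved stays moved. The work goes in short steps, Python scripts to look and compute and a shell command to move; the robot and the scene stay as the last step left them, time stands still between calls to the robot, and variables do not carry over. Pictures are saved under pics/ and viewed, at most 10 in all, crops included, and the job is handed in when it is done.

```bash
mkdir -p pics; ls
python3 - <<'E'
from cell import env, imaging
import cv2
o=env.get_obs()
for k in ("time_s","tool_pos","tool_rot","force","grip_width"): print(k,o[k])
for n in ("top","scene"):
    im=imaging.read_camera(n); c=imaging.get_calibration(n); print(n,c)
    cv2.imwrite(f"pics/{n}0.png",im[:,:,::-1])
E
```

```text
pics
time_s 0.0
tool_pos [ 0.23528905 -0.60535607  0.24044235]
tool_rot [-1.79888686e+02  5.15008453e-03  2.12462874e+01]
force [-0.03671854 -0.10806014 -0.21877018]
grip_width 0.08707765441249674
top {'camera_matrix': array([[396.20692242,   0.        , 321.7643777 ],
       [  0.        , 396.20692242, 196.68803646],
       [  0.        ,   0.        ,   1.        ]]), 'position': array([0.49014763, 0.00743615, 0.81920693]), 'attitude': array([  4.42810514,   0.73864113, -89.89845272])}
scene {'camera_matrix': array([[369.592852  ,   0.        , 316.64041599],
       [  0.        , 369.592852  , 203.04032767],
       [  0.        ,   0.        ,   1.        ]]), 'position': array([0.90917306, 0.45158909, 0.52351366]), 'attitude': array([ 52.6355196 ,  -1.25828337, 144.31459978])}
```

View pics/top0.png

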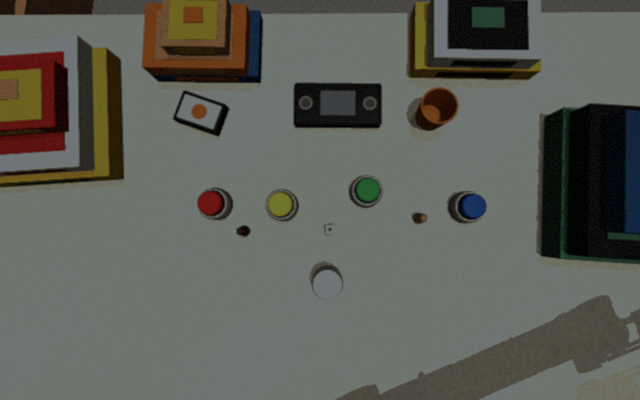

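View pics/scene0.png

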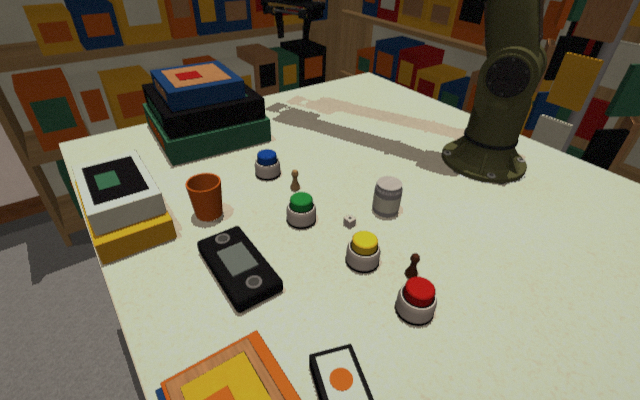

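The top view shows the caps at red (211,202), yellow (281,205), green (368,190) and blue (471,207). The dark pawn is near (243,231), the light pawn near (421,217), and there are piles at the left, right and far edges. The scene view shows the same layout. Next I'll measure the caps in both views.

```bash
cat > h.py <<'E'
import numpy as np, cv2
from scipy.spatial.transform import Rotation as R
from cell import env, imaging
HUE={'red':[(0,6),(174,180)],'yellow':[(24,34)],'green':[(50,80)],'blue':[(105,128)]}
def blobs(im,col,minA=60):
    h=cv2.cvtColor(im,cv2.COLOR_RGB2HSV); m=np.zeros(h.shape[:2],np.uint8)
    for a,b in HUE[col]: m|=cv2.inRange(h,(a,140,50),(b,255,255))
    n,_,s,c=cv2.connectedComponentsWithStats(m)
    return [(c[i],s[i,4],s[i,2:4]) for i in range(1,n) if s[i,4]>=minA]
def ray(cal,uv):
    K=cal['camera_matrix']; d=np.linalg.solve(K,[uv[0],uv[1],1.]); d[1:]*=-1
    return np.array(cal['position']),R.from_euler('xyz',cal['attitude'],degrees=True).apply(d)
def onplane(cal,uv,z):
    p,d=ray(cal,uv); return p+d*(z-p[2])/d[2]
def tri(r1,r2):
    A=np.stack([r1[1],-r2[1]],1); t=np.linalg.lstsq(A,r2[0]-r1[0],rcond=None)[0]
    a,b=r1[0]+t[0]*r1[1],r2[0]+t[1]*r2[1]; return (a+b)/2,np.linalg.norm(a-b)
def totool(o,t):
    return R.from_euler('xyz',o['tool_rot'],degrees=True).inv().apply(np.array(t)-o['tool_pos'])
E
python3 - <<'E'
from h import *
np.set_printoptions(precision=4,suppress=True)
T=cv2.imread('pics/top0.png')[:,:,::-1];S=cv2.imread('pics/scene0.png')[:,:,::-1]
ct,cs=imaging.get_calibration('top'),imaging.get_calibration('scene')
o=env.get_obs()
for c in HUE:
    bt=[b for b in blobs(T,c) if 170<b[0][1]<230 and b[2].max()<40 and 190<b[0][0]<500]
    bs=[b for b in blobs(S,c) if 130<b[0][1]<330 and b[2].max()<60 and b[0][0]>240]
    print(c,bt,bs)
    for b in bt:
        P=onplane(ct,b[0],.061); print('  top',P,'diam mm',b[2]*.76/396*1000,'tool',totool(o,P))
        for q in bs: print('  tri',*tri(ray(ct,b[0]),ray(cs,q[0])))
for n,uv,z in [('pawn_d',(243,231),.03),('pawn_l',(421,217),.03),('tin',(327,283),.07),('cup',(438,108),.08),('die',(329,229),.02)]: print(n,onplane(ct,uv,z))
E
```

```text
red [(array([209.6004, 202.3885]), np.int32(453), array([24, 24], dtype=int32))] [(array([418.9129, 291.1646]), np.int32(735), array([31, 31], dtype=int32))]
  top [0.5377 0.2332 0.061 ] diam mm [46.0606 46.0606] tool [ 0.5857 -0.6717  0.1807]
  tri [0.5382 0.2371 0.0488] 0.0008911427025795687
yellow [(array([279.8761, 204.0513]), np.int32(468), array([25, 25], dtype=int32))] [(array([364.949 , 238.7041]), np.int32(294), array([24, 17], dtype=int32))]
  top [0.5346 0.0977 0.061 ] diam mm [47.9798 47.9798] tool [ 0.5337 -0.5466  0.1805]
  tri [0.5341 0.099  0.0566] 0.0020752990156651546
green [(array([367.4113, 189.4846]), np.int32(423), array([24, 24], dtype=int32))] [(array([300.7009, 201.6888]), np.int32(331), array([21, 19], dtype=int32))]
  top [ 0.5628 -0.0703  0.061 ] diam mm [46.0606 46.0606] tool [ 0.4991 -0.3798  0.1802]
  tri [ 0.5635 -0.0711  0.0484] 0.0013531041835571523
blue [(array([473.2172, 205.767 ]), np.int32(442), array([24, 24], dtype=int32))] [(array([266.3405, 156.9052]), np.int32(232), array([18, 15], dtype=int32))]
  top [ 0.5317 -0.2715  0.061 ] diam mm [46.0606 46.0606] tool [ 0.3972 -0.2035  0.1799]
  tri [ 0.5315 -0.2755  0.0483] 0.002179910711628764
pawn_d [0.4827 0.1743 0.03  ]
pawn_l [ 0.511  -0.1792  0.03  ]
tin [0.3867 0.0071 0.07  ]
cup [ 0.7163 -0.2032  0.08  ]
die [0.4869 0.0032 0.02  ]
```

```bash
python3 -m crank '[{"x":0.03,"y":-0.015},{"x":0.07,"y":-0.035},{"x":0.115,"y":-0.06},{"x":0.16,"y":-0.085},{"x":0.205,"y":-0.11},{"x":0.25,"y":-0.135},{"x":0.295,"y":-0.16},{"x":0.335,"y":-0.19},{"x":0.375,"y":-0.225},{"x":0.405,"y":-0.265},{"x":0.43,"y":-0.31},{"x":0.45,"y":-0.355}]' 0 20
python3 -m crank '[{"x":0.02,"y":-0.045},{"x":0.04,"y":-0.09},{"x":0.06,"y":-0.135},{"x":0.08,"y":-0.18},{"x":0.1,"y":-0.225},{"x":0.12,"y":-0.27},{"x":0.13,"y":-0.3},{"x":0.136,"y":-0.317},{"x":0.136,"y":-0.317},{"x":0.136,"y":-0.317}]'
python3 - <<'E'
from h import *
o=env.get_obs(); c=imaging.get_calibration('wrist'); im=imaging.read_camera('wrist'); cv2.imwrite('pics/w1.png',im[:,:,::-1])
print(o['time_s'],o['tool_pos'],o['tool_rot'],o['force'],o['grip_width'],c['position'])
for b in blobs(im,'red'): P=onplane(c,b[0],.061);print(b,P,totool(o,P))
E
```

```text
0.1 [ 0.23532145 -0.6054139   0.24055789] [-1.79900894e+02  3.62435805e-03  2.12455555e+01] [ 0.13322186 -0.72815264 -0.67788817] 0.08692487909859169 [ 0.30135212 -0.57832415  0.38440715]invalid input
invalid input
```

View pics/w1.png

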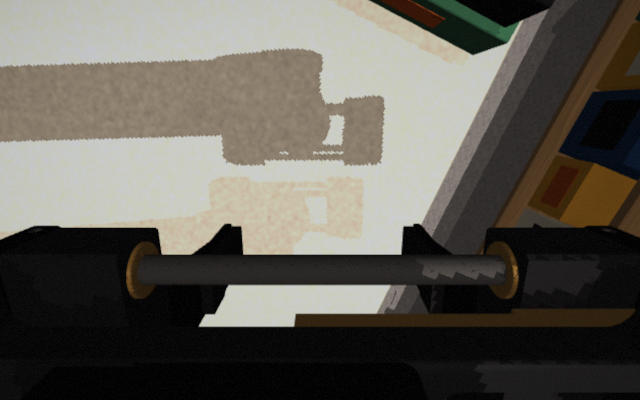

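The wrist view shows the open fingers at about (230,250) and (415,250) over bare table. Both moves were refused, so the arm is still at the start. I'll write the rows with all four keys.

```bash
python3 -m crank '[{"x":0.03,"y":-0.015,"z":0,"turn":0},{"x":0.07,"y":-0.035,"z":0,"turn":0},{"x":0.115,"y":-0.06,"z":0,"turn":0},{"x":0.16,"y":-0.085,"z":0,"turn":0},{"x":0.205,"y":-0.11,"z":0,"turn":0},{"x":0.25,"y":-0.135,"z":0,"turn":0},{"x":0.295,"y":-0.16,"z":0,"turn":0},{"x":0.335,"y":-0.19,"z":0,"turn":0},{"x":0.375,"y":-0.225,"z":0,"turn":0},{"x":0.405,"y":-0.265,"z":0,"turn":0},{"x":0.43,"y":-0.31,"z":0,"turn":0},{"x":0.45,"y":-0.355,"z":0,"turn":0}]' 0 20
```

```text
time_s: 1.65
tool_pos: [0.5264, -0.1099, 0.2412]
tool_rot: [-180.0, 0.0, 21.3]
force: [0.5, 0.7, 0.4]
grip_width: 0.0007
grasp_force: 0.0
```

```bash
python3 -m crank '[{"x":0.02,"y":-0.045,"z":0,"turn":0},{"x":0.04,"y":-0.09,"z":0,"turn":0},{"x":0.06,"y":-0.135,"z":0,"turn":0},{"x":0.08,"y":-0.18,"z":0,"turn":0},{"x":0.1,"y":-0.225,"z":0.02,"turn":0},{"x":0.12,"y":-0.27,"z":0.04,"turn":0},{"x":0.13,"y":-0.3,"z":0.06,"turn":0},{"x":0.136,"y":-0.319,"z":0.08,"turn":0},{"x":0.136,"y":-0.319,"z":0.08,"turn":0},{"x":0.136,"y":-0.319,"z":0.08,"turn":0}]'
cat > look.py <<'E'
from h import *
import sys
o=env.get_obs(); c=imaging.get_calibration('wrist'); im=imaging.read_camera('wrist'); cv2.imwrite(f'pics/{sys.argv[2]}.png',im[:,:,::-1])
print(o['time_s'],o['tool_pos'],o['force'],o['grip_width'])
for b in blobs(im,sys.argv[1]): P=onplane(c,b[0],.061);print(b,P,totool(o,P))
E
python3 look.py red w2
```

```text
time_s: 2.9
tool_pos: [0.5381, 0.2335, 0.162]
tool_rot: [179.9, -0.0, 21.2]
force: [0.2, 0.7, 0.7]
grip_width: 0.0006
grasp_force: 0.0
2.9 [0.53806514 0.23354689 0.16201503] [0.20179872 0.72400295 0.67995136] 0.0006005696008097079
(array([318.07793181, 197.38928438]), np.int32(2669), array([59, 58], dtype=int32)) [0.53863682 0.23859483 0.061     ] [ 0.0023316  -0.00459023  0.10101157]
```

View pics/w2.png

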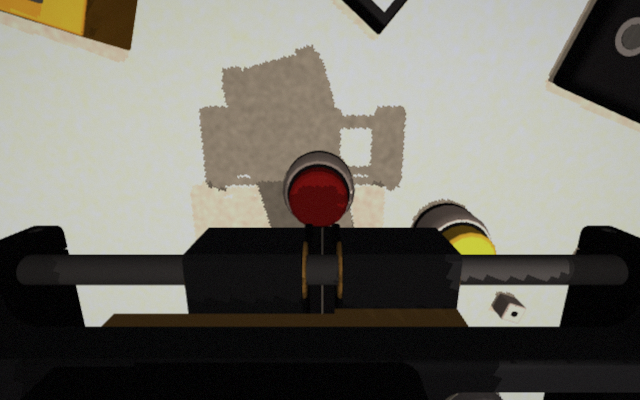

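The wrist view shows the whole red cap at (318,197), in line with the finger gap at x≈322, with the yellow buzzer at (470,235). The views agree on red to within 5 mm. I'll shift 3 mm, go down, then press slowly.

```bash
python3 -m crank '[{"x":0.001,"y":-0.003,"z":0.02,"turn":0},{"x":0.001,"y":-0.003,"z":0.045,"turn":0},{"x":0.001,"y":-0.003,"z":0.065,"turn":0},{"x":0.001,"y":-0.003,"z":0.075,"turn":0},{"x":0.001,"y":-0.003,"z":0.078,"turn":0},{"x":0.001,"y":-0.003,"z":0.08,"turn":0},{"x":0.001,"y":-0.003,"z":0.082,"turn":0},{"x":0.001,"y":-0.003,"z":0.084,"turn":0},{"x":0.001,"y":-0.003,"z":0.086,"turn":0},{"x":0.001,"y":-0.003,"z":0.086,"turn":0}]'
```

```text
time_s: 4.2
tool_pos: [0.5377, 0.2381, 0.0759]
tool_rot: [-180.0, -0.1, 21.2]
force: [0.3, 0.4, 2.0]
grip_width: 0.0006
grasp_force: 1.2
```

```bash
python3 -m crank '[{"x":0,"y":0,"z":0.002,"turn":0},{"x":0,"y":0,"z":0.004,"turn":0},{"x":0,"y":0,"z":0.006,"turn":0},{"x":0,"y":0,"z":0.007,"turn":0},{"x":0,"y":0,"z":0.007,"turn":0}]'
```

```text
time_s: 4.82
tool_pos: [0.5375, 0.2379, 0.0686]
tool_rot: [-180.0, -0.0, 21.2]
force: [1.8, 0.1, 2.4]
grip_width: 0.0004
grasp_force: 1.2
```

```bash
python3 -m crank '[{"x":0,"y":0,"z":0.001,"turn":0},{"x":0,"y":0,"z":0.002,"turn":0},{"x":0,"y":0,"z":0.002,"turn":0}]'
```

```text
time_s: 5.2
tool_pos: [0.5376, 0.238, 0.0672]
tool_rot: [180.0, -0.0, 21.2]
force: [0.6, -0.2, 6.8]
grip_width: 0.0003
grasp_force: 3.2
```

```bash
python3 -m crank '[{"x":0,"y":0,"z":0.001,"turn":0},{"x":0,"y":0,"z":0.0015,"turn":0},{"x":0,"y":0,"z":0.0015,"turn":0}]'
```

```text
time_s: 5.58
tool_pos: [0.5377, 0.2381, 0.0662]
tool_rot: [180.0, -0.1, 21.2]
force: [-0.4, 0.2, 9.0]
grip_width: 0.0007
grasp_force: 4.6
```

Force rose from the 3 N slide to 9 N, so the red cap is on its cushion. I'll retract straight up and go to yellow.

```bash
python3 -m crank '[{"x":0,"y":0,"z":-0.01,"turn":0},{"x":0,"y":0,"z":-0.03,"turn":0},{"x":0,"y":0,"z":-0.06,"turn":0},{"x":0,"y":0,"z":-0.09,"turn":0},{"x":-0.01,"y":0.03,"z":-0.095,"turn":0},{"x":-0.03,"y":0.07,"z":-0.095,"turn":0},{"x":-0.045,"y":0.11,"z":-0.095,"turn":0},{"x":-0.053,"y":0.128,"z":-0.095,"turn":0},{"x":-0.053,"y":0.128,"z":-0.095,"turn":0},{"x":-0.053,"y":0.128,"z":-0.095,"turn":0}]'; python3 look.py yellow w3
```

```text
time_s: 6.82
tool_pos: [0.534, 0.1008, 0.1604]
tool_rot: [-180.0, -0.0, 21.3]
force: [0.0, -0.2, -0.1]
grip_width: 0.0002
grasp_force: 0.0
6.825 [0.53398463 0.10075063 0.16036622] [ 0.0118601  -0.17954984 -0.06867542] 0.00022496054277573873
(array([332.        , 221.87878788]), np.int32(66), array([15,  7], dtype=int32)) [0.51996307 0.08835264 0.061     ] [-0.0175893   0.00651686  0.09935847]
```

View pics/w3.png

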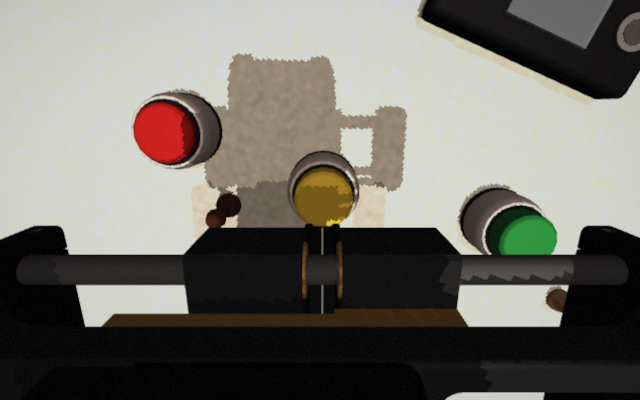

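The wrist view shows the yellow cap centred at about (323,197), under the finger line, so no real correction is needed. Red stands visibly lower at (166,132), and green at (527,237) is untouched. Now I'll press yellow.

```bash
python3 -m crank '[{"x":0.001,"y":0,"z":0.025,"turn":0},{"x":0.001,"y":0,"z":0.05,"turn":0},{"x":0.001,"y":0,"z":0.07,"turn":0},{"x":0.001,"y":0,"z":0.077,"turn":0},{"x":0.001,"y":0,"z":0.08,"turn":0},{"x":0.001,"y":0,"z":0.082,"turn":0},{"x":0.001,"y":0,"z":0.084,"turn":0},{"x":0.001,"y":0,"z":0.086,"turn":0},{"x":0.001,"y":0,"z":0.088,"turn":0},{"x":0.001,"y":0,"z":0.09,"turn":0},{"x":0.001,"y":0,"z":0.092,"turn":0},{"x":0.001,"y":0,"z":0.092,"turn":0}]'
python3 -m crank '[{"x":0,"y":0,"z":0.001,"turn":0},{"x":0,"y":0,"z":0.0025,"turn":0},{"x":0,"y":0,"z":0.0025,"turn":0}]'
```

```text
time_s: 8.38
tool_pos: [0.5355, 0.1, 0.0681]
tool_rot: [-180.0, -0.0, 21.3]
force: [-1.7, 0.5, 4.4]
grip_width: 0.0001
grasp_force: 1.8
time_s: 8.75
tool_pos: [0.5357, 0.1, 0.0663]
tool_rot: [180.0, -0.0, 21.2]
force: [-2.6, 1.6, 9.0]
grip_width: 0.0001
grasp_force: 4.3
```

```bash
python3 -m crank '[{"x":0,"y":0,"z":-0.01,"turn":0},{"x":0,"y":0,"z":-0.03,"turn":0},{"x":0,"y":0,"z":-0.06,"turn":0},{"x":0,"y":0,"z":-0.09,"turn":0},{"x":-0.01,"y":0.03,"z":-0.095,"turn":0},{"x":-0.03,"y":0.075,"z":-0.095,"turn":0},{"x":-0.05,"y":0.125,"z":-0.095,"turn":0},{"x":-0.07,"y":0.175,"z":-0.095,"turn":0},{"x":-0.09,"y":0.225,"z":-0.095,"turn":0},{"x":-0.11,"y":0.275,"z":-0.095,"turn":0},{"x":-0.13,"y":0.32,"z":-0.095,"turn":0},{"x":-0.139,"y":0.347,"z":-0.095,"turn":0}]'; python3 -m crank '[{"x":0,"y":0,"z":0,"turn":0},{"x":0,"y":0,"z":0,"turn":0}]'; python3 look.py blue w4
```

```text
time_s: 10.25
tool_pos: [0.5301, -0.2782, 0.1614]
tool_rot: [179.9, 0.0, 21.0]
force: [-0.8, 0.3, -0.5]
grip_width: 0.0004
grasp_force: 0.0
time_s: 10.5
tool_pos: [0.5316, -0.273, 0.161]
tool_rot: [-180.0, -0.0, 21.3]
force: [0.0, 0.7, 0.0]
grip_width: 0.0005
grasp_force: 0.0
10.5 [ 0.53157855 -0.27296935  0.16100186] [0.02033597 0.70575074 0.02786092] 0.0004940851541834117
(array([321.22047833, 197.98243647]), np.int32(2676), array([59, 60], dtype=int32)) [ 0.53282919 -0.27016113  0.061     ] [ 0.00213437 -0.0021127   0.10000402]
```

View pics/w4.png

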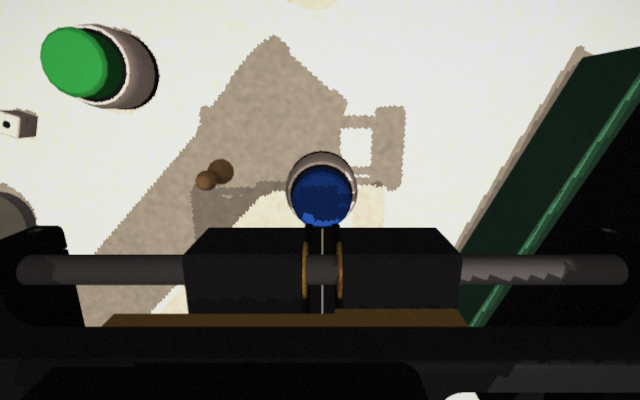

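The wrist view shows the blue cap at (321,198), aligned. The green pile edge at (470–600, 50–325) is off to the right. I'll turn the gripper body away from the pile for margin before going down.

```bash
python3 -c "
from cell import env;print(env.get_obs()['qpos'])"; python3 -m crank '[{"x":0.001,"y":-0.001,"z":0,"turn":-0.15},{"x":0.001,"y":-0.001,"z":0,"turn":-0.3},{"x":0.001,"y":-0.001,"z":0,"turn":-0.45},{"x":0.001,"y":-0.001,"z":0,"turn":-0.6},{"x":0.001,"y":-0.001,"z":0,"turn":-0.7},{"x":0.001,"y":-0.001,"z":0,"turn":-0.7}]';python3 -c "
from cell import env;print(env.get_obs()['qpos'])"
```

```text
[ 44.38087341  16.56075007 -23.4029368   96.13737873   6.94016776
  68.73714957 -49.31906137]
time_s: 11.3
tool_pos: [0.5323, -0.2712, 0.1609]
tool_rot: [180.0, -0.0, 61.4]
force: [1.0, -0.2, -0.1]
grip_width: 0.0003
grasp_force: 0.0
[ 48.69361764  17.30023088 -28.82017764  95.99018893   8.82249768
  68.96886096 -10.78141811]
```

```bash
python3 -m crank '[{"x":0,"y":0,"z":0.025,"turn":0},{"x":0,"y":0,"z":0.05,"turn":0},{"x":0,"y":0,"z":0.07,"turn":0},{"x":0,"y":0,"z":0.077,"turn":0},{"x":0,"y":0,"z":0.08,"turn":0},{"x":0,"y":0,"z":0.082,"turn":0},{"x":0,"y":0,"z":0.084,"turn":0},{"x":0,"y":0,"z":0.086,"turn":0},{"x":0,"y":0,"z":0.088,"turn":0},{"x":0,"y":0,"z":0.09,"turn":0},{"x":0,"y":0,"z":0.092,"turn":0},{"x":0,"y":0,"z":0.092,"turn":0}]'
python3 -m crank '[{"x":0,"y":0,"z":0.001,"turn":0},{"x":0,"y":0,"z":0.0025,"turn":0},{"x":0,"y":0,"z":0.0025,"turn":0}]'
```

```text
time_s: 12.8
tool_pos: [0.5322, -0.2728, 0.0685]
tool_rot: [180.0, -0.0, 61.4]
force: [-0.1, 1.0, 2.7]
grip_width: 0.0004
grasp_force: 1.3
time_s: 13.18
tool_pos: [0.5324, -0.2728, 0.0668]
tool_rot: [180.0, 0.0, 61.4]
force: [-2.4, 1.9, 8.0]
grip_width: 0.0005
grasp_force: 3.7
```

```bash
python3 -m crank '[{"x":0,"y":0,"z":0.0005,"turn":0},{"x":0,"y":0,"z":0.0005,"turn":0},{"x":0,"y":0,"z":-0.01,"turn":0},{"x":0,"y":0,"z":-0.03,"turn":0},{"x":0,"y":0,"z":-0.06,"turn":0},{"x":0,"y":0,"z":-0.1,"turn":0},{"x":0,"y":0,"z":-0.14,"turn":0},{"x":-0.04,"y":0,"z":-0.18,"turn":0},{"x":-0.08,"y":0,"z":-0.2,"turn":0},{"x":-0.1,"y":0,"z":-0.2,"turn":0},{"x":-0.1,"y":0,"z":-0.2,"turn":0}]'
python3 - <<'E'
from h import *
np.set_printoptions(precision=4,suppress=True)
T=imaging.read_camera('top');S=imaging.read_camera('scene')
ct,cs=imaging.get_calibration('top'),imaging.get_calibration('scene')
cv2.imwrite('pics/top1.png',T[:,:,::-1]);cv2.imwrite('pics/scene1.png',S[:,:,::-1])
for c in HUE:
    for b in blobs(T,c):
        if 170<b[0][1]<230 and 190<b[0][0]<500: print(c,'top',b,onplane(ct,b[0],.05))
    for b in blobs(S,c):
        if 130<b[0][1]<330 and b[0][0]>240: print(c,'scene',b)
cv2.imwrite('pics/cmp.png',cv2.resize(np.vstack([cv2.imread('pics/scene0.png')[130:330,240:460],S[130:330,240:460,::-1]]),None,fx=1.5,fy=1.5))
E
```

```text
time_s: 14.55
tool_pos: [0.4828, -0.3615, 0.265]
tool_rot: [-179.9, -0.0, 61.2]
force: [-0.3, -0.1, -0.5]
grip_width: 0.0005
grasp_force: 0.0
red top (array([210.9292, 202.6372]), np.int32(452), array([25, 24], dtype=int32)) [0.5379 0.2338 0.05  ]
red scene (array([418.4   , 293.5153]), np.int32(590), array([30, 26], dtype=int32))
yellow top (array([280.304, 204.207]), np.int32(454), array([24, 24], dtype=int32)) [0.535  0.0982 0.05  ]
yellow scene (array([364.1495, 243.0365]), np.int32(301), array([26, 18], dtype=int32))
green top (array([367.4309, 189.6042]), np.int32(427), array([24, 24], dtype=int32)) [ 0.5636 -0.0714  0.05  ]
green scene (array([300.75  , 201.7139]), np.int32(332), array([21, 19], dtype=int32))
blue top (array([471.6777, 205.9729]), np.int32(332), array([21, 21], dtype=int32)) [ 0.5319 -0.2726  0.05  ]
blue scene (array([266.4528, 159.0881]), np.int32(159), array([18, 11], dtype=int32))
```

View pics/cmp.png

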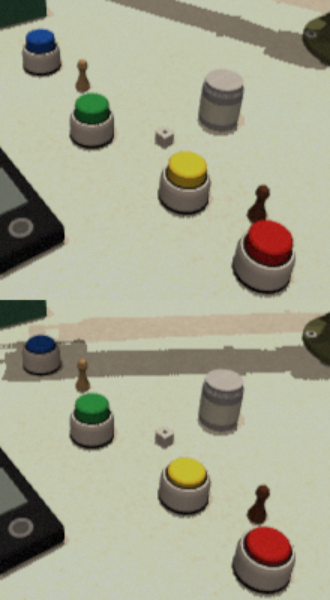

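View pics/top1.png

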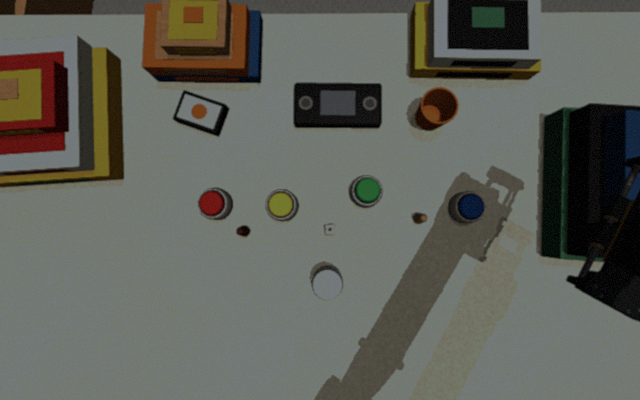

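Before and after in the scene view: the red, yellow and blue caps are down, green is still up, and the housings, pawns, die and tin haven't moved. In the top view the arm is clear of everything, so I'm handing in.

```bash
python3 -c "
from cell import env;print(env.sign_off())"
```

```text
the job is handed in; nothing more can be done
None
```

I pressed the red, yellow and blue caps down to their stops in that order (about 8–9 N each), left green up and nothing else visibly moved, and handed the job in at about 15 s with the arm clear; no verdict was shown.

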